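# Stand up the fallen sample bottle and close the row with the index slide

## Task

The row of sample bottles on the copy stand has to be ready for its photograph. First stand the fallen yellow-capped bottle upright on the empty marked square it fell from and let go of it; then pull up the red spring knob, slide the section with the orange gate exactly one hole towards the bottles and let the pin drop fully home in that hole. Finish still gripping the red knob with the pin fully down, and leave the two standing bottles and everything else where they are.

Things in the scene. Friction and masses are not known exactly. Their poses are not given: they have to be found in the camera images.
- stand: Fixed perforated steel plate, 320 (x) x 440 (y) x 6 mm thick, lying on the table; origin at the centre of its underside, z up. It carries a square aluminium tube, 30 mm wide, top 46 mm above the table, along the stand's y axis at stand x = -60 mm (the robot's side), and three marked squares in a row parallel to it at stand x = +50 mm. The tube's top has index holes 13 mm long (along y) at stand y = -185, -135, -85 and -35 mm, so 50 mm apart.
- place0 (a point): Centre of the first marked square (56 mm, white outline), on the plate's top surface 6 mm above the table, at stand (50, -50) mm: the one nearest the gate. Two of the three squares carry standing bottles, the third is empty; which one varies.
- place1 (a point): Centre of the second marked square, at stand (50, 35) mm.
- place2 (a point): Centre of the third marked square, at stand (50, 120) mm.
- tipped: The fallen bottle: white, square, 42 x 42 mm body 76 mm tall with a round yellow cap (31 mm diameter), 100 mm tall in all, about 0.12 kg. Origin at the centre of its base, its own z axis points from base to cap. It lies on one flat side on the plate, its base over the empty square, its cap pointing roughly away from the robot (along the stand's +x, within about 0.25 rad). The grip is best on the flat sides of the square body.
- bottle_a: Standing neighbour bottle, same size, blue cap; origin at the centre of its base. Leave it.
- bottle_b: Standing neighbour bottle, same size, green cap; origin at the centre of its base. Leave it.
- slide (a joint): Travel of the grey sliding section along the tube (m), positive along the stand's +y, towards the bottles. It starts at 0 within 1 mm, with the pin in the hole at stand y = -135 mm; the next hole towards the bottles is at 0.050. Moves against about 2 N of friction, and only while the pin is out of its hole; the pin has about 1.5 mm of play each way in a hole. The pin cannot skip: if let down between holes it rides on top of the tube and drops into the next hole it meets.
- plunger (a joint): How far the spring plunger is pulled up (m): 0 = pin fully down in a hole, 0.014 = fully up. The round-ended pin reaches 8.5 mm into the tube at 0, so it clears the tube when lifted 9 mm or more. The spring pushes it down with 3.5 N at 0 and 7 N at 0.014; it drops back when let go.
- knob: Red round knob on top of the plunger, vertical axis, 26 mm diameter, 24 mm tall, its underside 82 mm and its top 106 mm above the table when the pin is down. It stands on an 18 mm diameter steel neck that rises 18 mm from the section's top (60 mm above the table). Its origin lies at table level on its axis when the pin is down; use point knob_grip.
- knob_grip (a point): Centre of the red knob, on its axis at half its height (94 mm above the table when the pin is down); moves with the plunger and the section.
- gate (a point): Middle of the upper edge of the orange gate plate (64 mm across the row, 6 mm thick along it, top 82 mm above the table), which rides with the section on an arm and stands in line with the bottles, 110 mm from the knob's axis along the stand's +x. Its lower edge is 12 mm above the table.
- grey_block: Bystander: grey calibration cube, 30 mm, standing near a corner of the plate. Origin under its centre.
- lens_cap: Bystander: black disc, 42 mm diameter, 11 mm high, near a corner of the plate on the robot's side. Origin under its centre.
- lens: Bystander: black lens, 68 mm diameter, 75 mm tall, standing on the table to the left. Origin under its centre.
- brush: Bystander: dusting brush lying on the table to the right.
- jar: Bystander: jar, 60 mm diameter, 70 mm tall, on the table to the left. Origin under its centre.
- driver: Bystander: screwdriver lying on the table to the right.
Not all that is in view belongs to the job. Leave any brown or pink look-alike of the tipped alone.

How it is judged:
By the outcome, as a careful person would: the job done as asked, in the order asked, and still so for the second after the job is handed in, while the arm keeps its last pose, push and grip.
It also fails if it takes over 69 s, if anything falls off the work surface, if the arm or the gripper's body presses on something with over 40 N, if the wrist force passes 120 N, or if a joint passes its speed limit or range.

## Robot

A 7-joint arm with a two-finger parallel gripper is mounted at the origin on the work surface. World frame = base frame: x ahead of the robot, y to its left, z up, the work surface at z = 0. Lengths are in m, angles in rad, forces in N, time in s.
With the tool pointing down it reaches from about 0.4 to 0.85 m from the base axis. Payload 10.4 kg.
Tool frame: the origin (TCP) lies midway between the tips of the shut fingers; the grasp point (between the pads) lies 19 mm behind it; z points along the fingers, y is the line along which they close (so a half turn about z gives the same grasp; the last joint's range is limited). The gripper opens to 87 mm and grips with 3 to 60 N. Pads are 19 mm wide; open, the fingers measure 117 mm over their backs; the gripper's body (75 mm by 190 mm) begins 51 mm behind the grasp point.
Start: joints at [1.12, 0.332, -0.065, 1.46, 0.022, 1.35, -0.088], TCP at [0.259, -0.569, 0.223] pointing down, gripper open.
Joint ranges: [-2.6, 2.6], [-0.5, 2.12], [-1.47, 1.34], [0.16, 2.42], [-1.27, 4.41], [0.06, 2.06], [-2.6, 2.6]. Speed limits (rad/s): [2.22, 2.22, 2.79, 2.79, 3.14, 3.14, 3.14].

## Interface

Orientations are given as a unit quaternion [x, y, z, w].
In Python, from bench import r gives the robot as it stands.
- The arm moves only by the tool apply_moves, never from a script. Its argument "steps" is a list of rows, each a list of 7 numbers: the turn, a rotation vector about the tool's x, y, z in rad, then the shift along the tool's x, y, z in mm, then the opening, from -1 (shut) to 1 (fully open). In form: [[ax, ay, az, x, y, z, claw], ...]. A call has 1 to 20 rows; each row is the pose to reach, as a shift and turn from the pose commanded when the call began, along the tool's axes at that moment; what a row does not reach only later rows make up. A row lasts 1/12 s, in which the tool goes at most 41.7 mm and 7.16 degrees, less where a joint would pass 70% of its speed; a pose out of reach is approached as far as the arm can. A call with a gripper value outside its range is refused whole. The fingers move at their own pace and stop on an object; "force" is the grip in N (left out, the last holds). Time passes only in rows, so rows that repeat a pose let the fingers close. It gives the time, the measured TCP pose, the force, the opening and the grip force at its end, in the units of the state.
- r.read_state(): the state, without advancing time (a new reading comes with each control period).
- r.camera(name): name is "scene" or "top" or "wrist"; returns a dict with "pixels" (384x512x3 uint8, red, green, blue), "z_map" (384x512 float32, m along the optical axis (not along the pixel's ray), 0 where there is no reading), "fovy" (degrees; the focal length in pixels is half the picture's height over the tangent of half this angle, whatever the lens; pixels are square), "cx", "cy" (the principal point, pixels), "k1" (the pictures are not rectified: a ray, as slopes to the right and down, at radius r is drawn at 1 + k1 r^2 times it, then the intrinsics apply), "position" and "orientation" of the camera in the world. Camera axes: x right, y down, z forward; pixel columns grow to the right and rows downward; lengths in m; the calibration is good to about 2 mm. A picture is of the moment at which its call begins.
- r.close_job(): hands the job in; it is judged then, once.
The state is a dict: "time": time; "joint_positions": joint angles; "joint_vel": joint speeds; "joint_torque": joint torques, N m; "ee_pos": TCP position; "eef_rot": TCP orientation; "ft_force": force on the tool from outside, world axes, zero at the start; "torque": the same for the moment, N m; "width": finger opening in m; "grip_force": force on a finger pad.
Only numpy, scipy, OpenCV 4.12 (cv2) and the standard library are available. Lean on these libraries where they do the work, as an engineer would, in place of code of your own. Each camera call takes 0.05 s, during which the arm holds its last target. There are 200 camera calls.

## Working session

There is one attempt and no reset: what is moved stays moved. The work goes in short steps, Python scripts to look and compute and a tool call to move; the robot and the scene stay as the last step left them, time stands still between calls to the robot, and variables do not carry over. Pictures are saved under pics/ and viewed, at most 10 in all, crops included, and the job is handed in when it is done.

Besides the shell and the picture viewer there is one more tool, called as name(argument=value, ...), one argument or row to a line, values as JSON. apply_moves: Moves the arm, as the interface text tells. Its arguments: {"type":"object","properties":{"steps":{"type":"array","items":{"type":"array","items":{"type":"number"}}},"force":{"type":"number"}},"required":["steps"]}

```bash
mkdir -p pics; ls
cat > h.py <<'E'
import numpy as np, cv2
from scipy.spatial.transform import Rotation as R
from bench import r
def cam(n):
    c=r.camera(n); h,w=c["z_map"].shape
    f=h/2/np.tan(np.radians(c["fovy"])/2)
    c["K"]=np.array([[f,0,c["cx"]],[0,f,c["cy"]],[0,0,1]]); c["D"]=np.array([c["k1"],0,0,0,0.])
    c["R"]=R.from_quat(c["orientation"]).as_matrix(); c["p"]=np.array(c["position"]); return c
def rays(c,uv):
    s=cv2.undistortPoints(np.array(uv,float).reshape(-1,1,2),c["K"],c["D"])[:,0]
    return np.c_[s,np.ones(len(s))]
def onplane(c,uv,z):
    d=rays(c,uv)@c["R"].T
    return c["p"]+d*((z-c["p"][2])/d[:,2])[:,None]
def cloud(c):
    h,w=c["z_map"].shape; v,u=np.mgrid[:h,:w]
    d=rays(c,np.c_[u.ravel(),v.ravel()])*c["z_map"].reshape(-1,1)
    return (d@c["R"].T+c["p"]).reshape(h,w,3)
def save(c,n): cv2.imwrite("pics/"+n+".png",cv2.cvtColor(c["pixels"],cv2.COLOR_RGB2BGR))
E
python3 - <<'E'
from h import *
for n in("scene","top"):
    c=cam(n); save(c,n); print(n,c["p"],c["R"].round(2).tolist(),c["fovy"],c["k1"])
a=cv2.imread("pics/scene.png");b=cv2.imread("pics/top.png")
s=r.read_state(); print(s["ee_pos"],s["eef_rot"],s["width"],s["time"])
print(R.from_quat(s["eef_rot"]).as_matrix().round(3))
E
```

```text
pics
scene [ 1.29846301 -0.44247823  0.86958957] [[0.54, 0.56, -0.63], [0.84, -0.37, 0.39], [-0.01, -0.74, -0.67]] 52.67609683691179 -0.03660200193698465
top [ 0.2876115  -0.00811321  1.46334721] [[0.03, -0.98, 0.2], [-1.0, -0.03, 0.01], [-0.0, -0.2, -0.98]] 42.251747574217845 -0.023143719514573356
[ 0.25916456 -0.56835236  0.22181943] [ 9.77203421e-01  2.12304158e-01 -1.65759103e-04 -6.26202779e-04] 0.08723989512342405 0.1
[[ 0.91   0.415 -0.001]
 [ 0.415 -0.91   0.001]
 [-0.    -0.001 -1.   ]]
```

View pics/top.png

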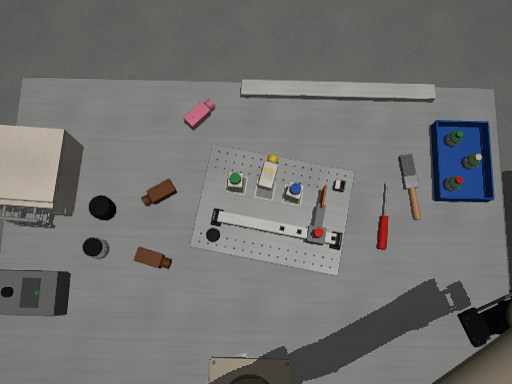

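View pics/scene.png

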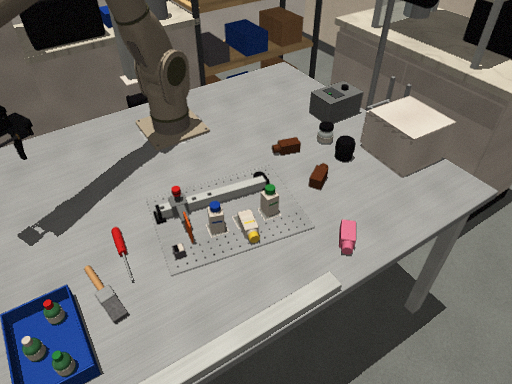

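The top view shows the plate around (272,208). Green cap is at (235,178), the fallen bottle with its yellow cap at (268,175) on the middle square, blue cap at (295,188), orange gate at (323,197) and red knob at (318,232). The scene view agrees: the tipped bottle is at (248,225) and the knob at (177,190).

```bash
cat > m.py <<'E'
from h import *
def blobs(c,lo,hi,box=None,n=1):
    hsv=cv2.cvtColor(c["pixels"],cv2.COLOR_RGB2HSV); m=cv2.inRange(hsv,np.array(lo),np.array(hi))
    if box: k=np.zeros_like(m); x0,y0,x1,y1=box; k[y0:y1,x0:x1]=1; m=m*k
    k,l,s,ce=cv2.connectedComponentsWithStats(m); o=np.argsort(-s[1:,4])[:n]+1
    return [(l==i,s[i,4],ce[i]) for i in o]
E
python3 - <<'E'
from m import *
T=cam("top");S=cam("scene")
for c,box,nm in((T,(190,140,360,275),"top"),(S,(140,150,320,275),"scene")):
    P=cloud(c); print(nm)
    for k,lo,hi in(("yellow",(20,120,100),(32,255,255)),("blue",(105,120,60),(128,255,255)),("green",(50,100,40),(85,255,255)),("red",(0,170,90),(4,255,255)),("orange",(5,150,80),(18,255,255))):
        for m,a,ce in blobs(c,lo,hi,box):
            p=P[m]; print(k,a,ce.round(1),"med",np.median(p,0).round(4),"lo",np.percentile(p,3,0).round(4),"hi",np.percentile(p,97,0).round(4))
    # fallen bottle points : height 38..56 mm cluster
    x,y,z=P[...,0],P[...,1],P[...,2]
    m=((abs(z-.048)<.007)&(x>.4)&(x<.8)&(abs(y)<.3)).astype(np.uint8)
    k,l,s,ce=cv2.connectedComponentsWithStats(m)
    for i in range(1,k):
        if s[i,4]>40:
            p=P[l==i]; q=cv2.minAreaRect((p[:,:2]*1000).astype(np.float32)); print("z48",s[i,4],ce[i].round(),np.round(q[0]),np.round(q[1]),round(q[2],1),np.median(p[:,2]).round(4))
    # plate
    m=((z>.003)&(z<.12)&(x>.38)&(x<.85)&(abs(y+.05)<.32)).astype(np.uint8)
    k,l,s,ce=cv2.connectedComponentsWithStats(m); i=1+np.argmax(s[1:,4])
    p=P[(l==i)&(z<.009)]; print("plate",len(p),[np.round(v,1) for v in cv2.minAreaRect((p[:,:2]*1000).astype(np.float32))],np.median(p[:,2]))
I=T["pixels"][135:280,180:365]; cv2.imwrite("pics/topz.png",cv2.resize(cv2.cvtColor(I,cv2.COLOR_RGB2BGR),None,fx=4,fy=4,interpolation=cv2.INTER_CUBIC))
E
```

```text
top
yellow 57 [272.5 158.3] med [ 0.6912 -0.0517  0.0401] lo [ 0.6817 -0.0641  0.0286] hi [ 0.7003 -0.0373  0.0465]
blue 90 [295.2 188.3] med [ 0.5869 -0.1131  0.1062] lo [ 0.5744 -0.1269  0.098 ] hi [ 0.5986 -0.0992  0.1119]
green 91 [234.8 178. ] med [0.611  0.0559 0.1059] lo [0.6002 0.0443 0.0907] hi [0.6253 0.0695 0.1128]
red 63 [318.1 232.3] med [ 0.465  -0.1775  0.1056] lo [ 0.4543 -0.1883  0.101 ] hi [ 0.4737 -0.1668  0.1104]
orange 41 [323.6 195.8] med [ 0.5718 -0.1971  0.0814] lo [ 0.5451 -0.2034  0.0739] hi [ 0.5994 -0.1911  0.0867]
z48 380 [268. 173.] [651. -40.] [ 42. 100.] 75.2 0.048
z48 223 [162. 189.] [587. 275.] [43. 73.] 30.5 0.0441
z48 962 [259. 223.] [492. -19.] [277.  36.] 80.0 0.0465
z48 151 [332. 238.] [ 458. -225.] [45. 33.] 83.2 0.0463
plate 8027 [array([553.1, -40.9]), array([494.1, 357.9]), np.float64(80.5)] 0.006118479853918224
scene
yellow 105 [253.4 236.4] med [ 0.696  -0.0536  0.0365] lo [ 0.6803 -0.0658  0.0173] hi [ 0.7024 -0.0381  0.0445]
blue 93 [214.3 205.8] med [ 0.5914 -0.1164  0.1066] lo [ 0.5733 -0.1281  0.0932] hi [ 0.6026 -0.1008  0.1106]
green 89 [269.5 188.8] med [0.619  0.0537 0.1065] lo [0.6006 0.0411 0.0932] hi [0.6296 0.0694 0.1103]
red 46 [175.3 188.9] med [ 0.468  -0.1795  0.1069] lo [ 0.453  -0.189   0.1013] hi [ 0.4764 -0.1682  0.1092]
orange 101 [187.9 226.3] med [ 0.5875 -0.2008  0.0643] lo [ 0.5333 -0.2054  0.0196] hi [ 0.6055 -0.1825  0.0848]
z48 159 [318. 173.] [588. 274.] [41. 77.] 31.7 0.0435
z48 675 [226. 190.] [493. -24.] [287.  43.] 81.1 0.0471
z48 66 [269. 205.] [623.  46.] [56. 28.] 42.8 0.0476
z48 144 [163. 208.] [ 461. -219.] [65. 42.] 69.5 0.0468
z48 339 [248. 222.] [651. -42.] [ 42. 103.] 76.0 0.0484
z48 51 [217. 224.] [ 605. -123.] [41. 11.] 59.8 0.0477
plate 6469 [array([554.1, -97.7]), array([557.4, 347.7]), np.float64(86.4)] 0.006731231595586196
```

View pics/topz.png

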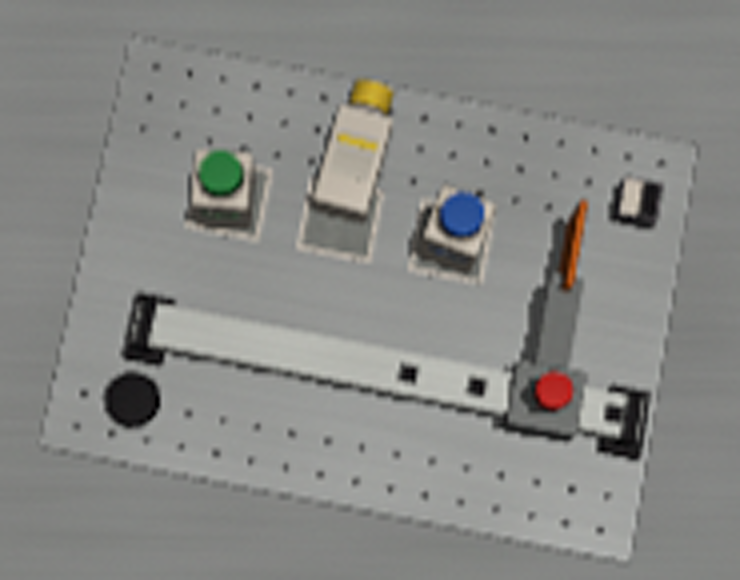

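The crop confirms the layout: an empty square outline at (340,225) under the fallen bottle, neighbours upright on each side, and the next holes in the tube at (477,386) and (408,373). Next I'll compute the first approach.

```bash
cat >> h.py <<'E'
KN=np.array([.4645,-.178]); YS=np.radians(-9.8)
def ori(yaw,tilt):  # tool x along yaw, z down, then pitched about tool y
    return R.from_euler("z",yaw)*R.from_euler("x",np.pi)*R.from_euler("y",tilt)
def goto(grasp,yaw,tilt):
    "print rotvec and tool-frame shift (mm) bringing the grasp point to grasp"
    s=r.read_state(); R0=R.from_quat(s["eef_rot"]); Rt=ori(yaw,np.radians(tilt))
    tcp=np.array(grasp)+Rt.apply([0,0,.019])
    print("t%.2f"%s["time"],"rv",(R0.inv()*Rt).as_rotvec().round(3),"mm",(R0.inv().apply(tcp-s["ee_pos"])*1000).round(1),"deg",np.degrees((R0.inv()*Rt).magnitude()).round(1))
E
python3 - <<'E'
from h import *
c=cam("top")
p=onplane(c,[[212.7,144.2],[354.3,171.5],[338,275],[190.5,246.8]],.006)[:,:2]
print(p.round(4),p.mean(0).round(4)); 
for a,b in((1,0),(2,3)): d=p[b]-p[a]; print(np.linalg.norm(d),90-np.degrees(np.arctan2(d[1],d[0])))
ex=np.array([np.cos(YS),np.sin(YS)]);ey=np.array([-ex[1],ex[0]])
print("centre from knob",KN+.06*ex+.135*ey,"place1",KN+.11*ex+.17*ey)
goto([.66,-.043,.19],np.radians(-14.5),-15)
E
```

```text
[[ 0.7399  0.1321]
 [ 0.665  -0.2997]
 [ 0.3541 -0.248 ]
 [ 0.4249  0.1839]] [ 0.546  -0.0579]
0.4382825545876379 9.842244179516115
0.4376966581683565 9.3046568970109
centre from knob [ 0.54660276 -0.0551825 ] place1 [ 0.60183048 -0.0292037 ]
t0.25 rv [ 0.089 -0.251  0.677] mm [ 578.8 -315.    50.7] deg 41.7
```

apply_moves(
  steps=[
    [0.09, -0.25, 0.68, 579, -315, 51, 1],
    [0.09, -0.25, 0.68, 579, -315, 51, 1],
    [0.09, -0.25, 0.68, 579, -315, 51, 1],
    [0.09, -0.25, 0.68, 579, -315, 51, 1],
    [0.09, -0.25, 0.68, 579, -315, 51, 1],
    [0.09, -0.25, 0.68, 579, -315, 51, 1],
    [0.09, -0.25, 0.68, 579, -315, 51, 1],
    [0.09, -0.25, 0.68, 579, -315, 51, 1],
    [0.09, -0.25, 0.68, 579, -315, 51, 1],
    [0.09, -0.25, 0.68, 579, -315, 51, 1],
    [0.09, -0.25, 0.68, 579, -315, 51, 1],
    [0.09, -0.25, 0.68, 579, -315, 51, 1],
    [0.09, -0.25, 0.68, 579, -315, 51, 1],
    [0.09, -0.25, 0.68, 579, -315, 51, 1],
    [0.09, -0.25, 0.68, 579, -315, 51, 1],
    [0.09, -0.25, 0.68, 579, -315, 51, 1],
    [0.09, -0.25, 0.68, 579, -315, 51, 1],
    [0.09, -0.25, 0.68, 579, -315, 51, 1],
    [0.09, -0.25, 0.68, 579, -315, 51, 0.6],
  ],
)

```text
time: 1.83
ee_pos: [0.6555, -0.0407, 0.1707]
eef_rot: [0.983, -0.126, -0.129, -0.017]
ft_force: [-1.6, -1.9, 0.7]
width: 0.0848
grip_force: 0.0
```

Run:
```python
from m import *
c=cam("wrist"); save(c,"w1"); P=cloud(c); s=r.read_state(); print(s["joint_positions"],s["ee_pos"],s["width"])
x,y,z=P[...,0],P[...,1],P[...,2]
m=((abs(z-.048)<.005)&(x>.57)).astype(np.uint8)
k,l,st,ce=cv2.connectedComponentsWithStats(m)
for i in range(1,k):
    if st[i,4]>300:
        p=P[l==i]; q=cv2.minAreaRect((p[:,:2]*1000).astype(np.float32)); print(st[i],np.round(q[0]),np.round(q[1]),round(q[2],1),p.mean(0).round(4))
b=np.radians(-14.5); g=[.6026+.05*np.cos(b),-.0285+.05*np.sin(b),.03]
u=ori(b,np.radians(-38)).apply([0,0,1]); goto(np.array(g)-.08*u,b,-38)
```

```text
[ 0.18091662  0.65147556 -0.25881745  1.14387902  0.07888453  1.61351633
 -1.87996875] [ 0.65528965 -0.04244158  0.1711795 ] 0.08200505250714517
[ 236  129   43   73 2824] [640. -39.] [42. 80.] 75.6 [ 0.6421 -0.0397  0.0485]
t1.88 rv [-0.002 -0.402 -0.003] mm [56.  -0.4 81.4] deg 23.0
```

View pics/w1.png

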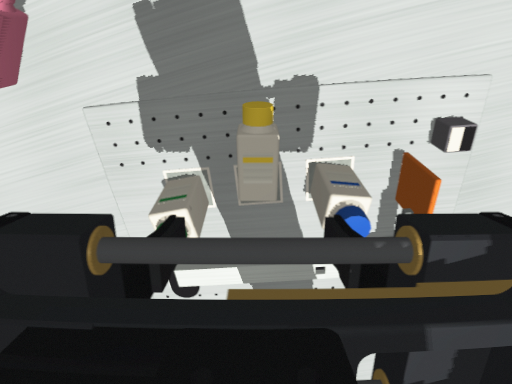

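The fallen bottle lies between x 237 and 282 px with its cap up at (258,110). The measurement agrees with the top view: base near (0.603,-0.029), yaw -14.5°. The gap to both neighbours is free.

apply_moves(
  steps=[
    [0, -0.4, 0, 56, 0, 20, 0.35],
    [0, -0.4, 0, 56, 0, 40, 0.35],
    [0, -0.4, 0, 56, 0, 81, 0.35],
    [0, -0.4, 0, 56, 0, 81, 0.35],
    [0, -0.4, 0, 56, 0, 81, 0.35],
    [0, -0.4, 0, 56, 0, 81, 0.35],
  ],
)

```text
time: 2.38
ee_pos: [0.6839, -0.0512, 0.0709]
eef_rot: [0.938, -0.122, -0.322, -0.041]
ft_force: [1.0, 0.3, -0.9]
width: 0.0593
grip_force: 0.0
```

Run:
```python
from h import *
s=r.read_state(); print(s["joint_positions"].round(3) if hasattr(s["joint_positions"],"round") else s["joint_positions"],s["width"],s["ft_force"])
b=np.radians(-14.5); g=[.603+.05*np.cos(b),-.029+.05*np.sin(b),.03]
goto(g,b,-38)
```

```text
[ 0.044  1.182  0.08   0.558 -0.192  2.056 -1.762] 0.05927456783108287 [ 0.95314635  0.32932909 -0.85822466]
t2.38 rv [-0.002 -0.001 -0.005] mm [-1.6 -1.1 72.1] deg 0.3
```

Run:
```python
from h import *
b=np.radians(-14.5); g=[.603+.05*np.cos(b),-.029+.05*np.sin(b),.03]
goto(g,b,-34); goto([g[0]+.02*.56,g[1]-.02*.14,g[2]+.02*.82],b,-34)
```

```text
t2.38 rv [-0.001  0.069 -0.005] mm [-0.3 -1.1 72. ] deg 4.0
t2.38 rv [-0.001  0.069 -0.005] mm [-1.3 -1.2 52. ] deg 4.0
```

apply_moves(
  steps=[
    [0, 0.07, -0.005, -1, -1, 10, 0.35],
    [0, 0.07, -0.005, -1, -1, 25, 0.35],
    [0, 0.07, -0.005, -1, -1, 40, 0.35],
    [0, 0.07, -0.005, -1, -1, 55, 0.35],
    [0, 0.07, -0.005, 0, -1, 65, 0.35],
    [0, 0.07, -0.005, 0, -1, 72, 0.35],
    [0, 0.07, -0.005, 0, -1, 72, 0.35],
    [0, 0.07, -0.005, 0, -1, 72, 0.35],
  ],
  force=15,
)

```text
time: 3.05
ee_pos: [0.6426, -0.0383, 0.022]
eef_rot: [0.95, -0.12, -0.286, -0.038]
ft_force: [0.6, -0.2, -0.2]
width: 0.0585
grip_force: 0.0
```

Run:
```python
from h import *
s=r.read_state(); print(s["joint_positions"],s["width"],s["ft_force"])
b=np.radians(-14.5); g=[.603+.05*np.cos(b),-.029+.05*np.sin(b),.03]
goto(g,b,-34)
```

```text
[ 0.02286901  1.00770726  0.05942649  0.94829419 -0.15784607  1.76344356
 -1.73758076] 0.05845017934095558 [ 0.57601595 -0.18004095 -0.17623865]
t3.05 rv [-0.004 -0.008  0.002] mm [3.2 0.9 7.2] deg 0.5
```

Run:
```python
from h import *
b=np.radians(-14.5); g=[.603+.05*np.cos(b),-.029+.05*np.sin(b),.032]
goto(g,b,-42)
```

```text
t3.05 rv [-0.004 -0.148  0.002] mm [-0.5  0.9  5.3] deg 8.5
```

apply_moves(
  steps=[
    [0, -0.08, 0, 0, 1, 3, 0.35],
    [0, -0.15, 0, 0, 1, 5, 0.35],
    [0, -0.15, 0, 0, 1, 5, 0.35],
    [0, -0.15, 0, 0, 1, 5, -0.2],
    [0, -0.15, 0, 0, 1, 5, -0.2],
    [0, -0.15, 0, 0, 1, 5, -0.2],
    [0, -0.15, 0, 0, 1, 5, -0.2],
    [0, -0.15, 0, 0, 1, 5, -0.2],
  ],
  force=15,
)

```text
time: 3.72
ee_pos: [0.6404, -0.0378, 0.0183]
eef_rot: [0.926, -0.117, -0.355, -0.047]
ft_force: [2.9, -0.6, 6.0]
width: 0.0417
grip_force: 15.0
```

Run:
```python
from h import *
s=r.read_state(); print(s["joint_positions"],s["width"],s["grip_force"],s["ft_force"])
b=np.radians(-14.5); g=[.603+.05*np.cos(b),-.029+.05*np.sin(b),.032]
goto(g,b,-42)
```

```text
[ 0.0380736   1.15158842  0.05687411  0.75770445 -0.1835502   1.95559179
 -1.74518979] 0.04171236867348649 14.979125741792814 [ 2.8850391  -0.63653357  6.00604079]
t3.72 rv [-0.003  0.     0.004] mm [-0.6  0.8  1. ] deg 0.3
```

Run:
```python
from h import *
b=np.radians(-14.5); p=[.6018-.005*np.cos(YS),-.0292-.005*np.sin(YS)]
g=[.603+.05*np.cos(b),-.029+.05*np.sin(b)]
goto(g+[.122],b,-42);goto(g+[.15],b,-20); goto(p+[.15],YS,0)
```

```text
t3.72 rv [-0.003  0.     0.004] mm [-60.8   0.4 -65.8] deg 0.3
t3.72 rv [-0.004  0.384  0.003] mm [-72.4   0.3 -88. ] deg 22.0
t3.72 rv [-0.035  0.732 -0.076] mm [-108.5    1.2  -54. ] deg 42.2
```

apply_moves(
  steps=[
    [0, 0, 0, -10, 0, -11, -0.2],
    [0, 0, 0, -25, 0, -27, -0.2],
    [0, 0.1, 0, -45, 0, -50, -0.2],
    [0, 0.2, 0, -60, 0, -70, -0.2],
    [0, 0.3, 0, -68, 0, -82, -0.2],
    [0, 0.38, 0, -72, 0, -88, -0.2],
    [-0.03, 0.5, -0.05, -85, 0, -75, -0.2],
    [-0.03, 0.6, -0.07, -97, 0, -64, -0.2],
    [-0.035, 0.73, -0.076, -108, 0, -54, -0.2],
    [-0.035, 0.73, -0.076, -108, 0, -54, -0.2],
    [-0.035, 0.73, -0.076, -108, 0, -54, -0.2],
  ],
)

```text
time: 4.63
ee_pos: [0.5934, -0.0264, 0.1301]
eef_rot: [0.996, -0.085, -0.003, -0.0]
ft_force: [1.5, 0.0, -0.9]
width: 0.0414
grip_force: 15.0
```

Run:
```python
from h import *
s=r.read_state(); print(s["joint_positions"],s["width"],s["grip_force"],s["ft_force"])
p=[.6018-.005*np.cos(YS),-.0292-.005*np.sin(YS)]
goto(p+[.14],YS,0);goto(p+[.12],YS,25); goto(p+[.10],YS,46)
```

```text
[-0.07485186  0.33244945  0.05227933  1.66067406 -0.01970039  1.15412676
 -1.75766214] 0.04140157752468114 14.971330325597592 [ 1.46484682  0.03730369 -0.92472454]
t4.63 rv [0.    0.005 0.002] mm [3.8 1.3 9.1] deg 0.3
t4.63 rv [-0.     0.442  0.002] mm [11.9  1.4 27.3] deg 25.3
t4.63 rv [-0.001  0.808  0.001] mm [17.7  1.4 43.2] deg 46.3
```

apply_moves(
  steps=[
    [0, 0.12, 0, 5, 1, 10, -0.2],
    [0, 0.24, 0, 8, 1, 16, -0.2],
    [0, 0.36, 0, 11, 1, 22, -0.2],
    [0, 0.48, 0, 13, 1, 28, -0.2],
    [0, 0.6, 0, 15, 1, 33, -0.2],
    [0, 0.7, 0, 17, 1, 38, -0.2],
    [0, 0.81, 0, 18, 1, 40, -0.2],
    [0, 0.81, 0, 18, 1, 40, -0.2],
    [0, 0.81, 0, 18, 1, 40, -0.2],
  ],
)

```text
time: 5.38
ee_pos: [0.6163, -0.0421, 0.0823]
eef_rot: [0.945, -0.088, 0.313, 0.042]
ft_force: [-0.2, -0.1, -1.3]
width: 0.0422
grip_force: 15.0
```

Run:
```python
from h import *
s=r.read_state(); print(s["joint_positions"],s["width"],s["grip_force"],s["ft_force"])
p=[.6018-.005*np.cos(YS),-.0292-.005*np.sin(YS)]
goto(p+[.10],YS,46);goto(p+[.06],YS,48)
c=cam("scene"); a=c["pixels"][140:290,130:330]; cv2.imwrite("pics/s2.png",cv2.resize(cv2.cvtColor(a,cv2.COLOR_RGB2BGR),None,fx=4,fy=4))
```

```text
[-0.72933104  0.12658832  0.63974117  2.24122789  0.59812923  0.22694505
 -2.41907188] 0.042166128342415246 14.970967027502411 [-0.22784565 -0.08751446 -1.2772593 ]
t5.38 rv [ 0.033  0.162 -0.001] mm [-3.6 -9.9 -8.6] deg 9.5
t5.38 rv [ 0.033  0.197 -0.   ] mm [-26.8 -10.9  23.4] deg 11.4
```

View pics/s2.png

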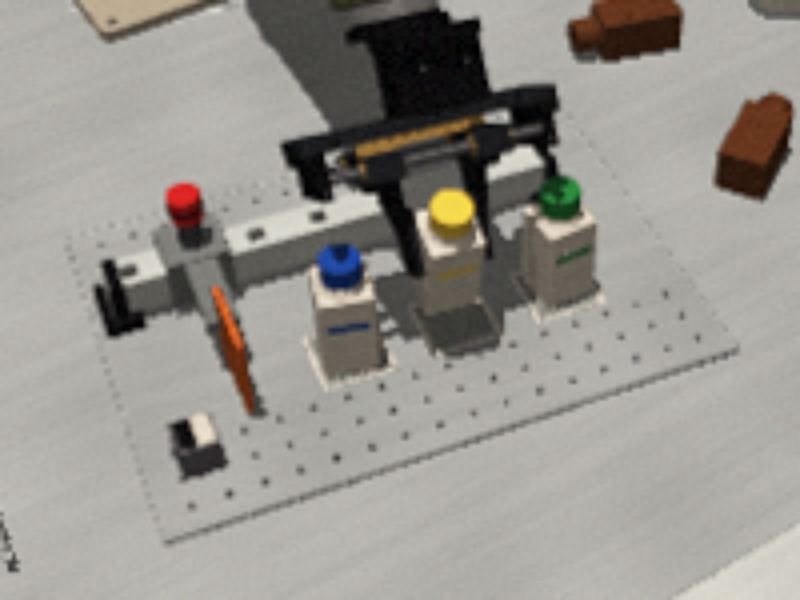

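The bottle hangs nearly upright over the middle square, cap at (452,212), clear of both neighbours. It is about 10° short of vertical because the arm has reached its limit. I'll centre it, lower it and let the base edge settle it.

Run:
```python
from h import *
p=[.6018-.006*np.cos(YS),-.0292-.006*np.sin(YS)]
goto(p+[.08],YS,36);goto(p+[.08],YS,40)
```

```text
t5.43 rv [ 0.032 -0.013 -0.001] mm [-18.5  -9.1   6.9] deg 2.0
t5.43 rv [0.032 0.057 0.   ] mm [-17.2  -9.1   6.9] deg 3.8
```

apply_moves(
  steps=[
    [0.02, 0, 0, -5, -5, 2, -0.2],
    [0.03, 0, 0, -11, -9, 4, -0.2],
    [0.03, 0, 0, -18, -9, 7, -0.2],
    [0.03, 0, 0, -18, -9, 7, -0.2],
    [0.03, 0, 0, -18, -9, 7, -0.2],
    [0.03, 0, 0, -18, -9, 7, -0.2],
  ],
)

```text
time: 5.93
ee_pos: [0.6072, -0.0314, 0.0652]
eef_rot: [0.946, -0.083, 0.313, 0.027]
ft_force: [-0.3, 0.4, -1.7]
width: 0.0417
grip_force: 15.0
```

Run:
```python
from h import *
s=r.read_state(); print(s["joint_positions"],s["width"],s["grip_force"],s["ft_force"])
p=[.6018-.006*np.cos(YS),-.0292-.006*np.sin(YS)]
goto(p+[.08],YS,36);goto(p+[.064],YS,36)
c=cam("scene"); P=cloud(c)
from m import blobs
m=blobs(c,(20,120,100),(32,255,255),(140,150,320,275))[0][0]; q=P[m]; print(np.median(q,0),np.percentile(q,[3,97],0).round(3))
```

```text
[-0.72687538  0.142611    0.63456081  2.27509459  0.59598621  0.16372697
 -2.42960577] 0.04171779742628694 14.971147072119493 [-0.34026064  0.4403981  -1.67441018]
t5.93 rv [ 0.002 -0.011 -0.003] mm [-0.8 -1.2  0.1] deg 0.7
t5.93 rv [ 0.002 -0.011 -0.003] mm [-10.3  -1.2  13. ] deg 0.7
[ 0.61319061 -0.03297946  0.1253667 ] [[ 0.583 -0.045  0.1  ]
 [ 0.626 -0.002  0.13 ]]
```

Run:
```python
from h import *
ex=np.array([np.cos(YS),np.sin(YS)]); p=np.array([.6018,-.0292])-.005*ex
for d,z in((.010,.065),(.010,.061),(.005,.058),(0,.056)): goto([*(p+d*ex),z],YS,36)
```

```text
t5.98 rv [ 0.001 -0.011 -0.003] mm [-0.9 -1.2 18.8] deg 0.7
t5.98 rv [ 0.001 -0.011 -0.003] mm [-3.3 -1.2 22. ] deg 0.7
t5.98 rv [ 0.001 -0.011 -0.003] mm [-9.1 -1.2 21.4] deg 0.7
t5.98 rv [ 0.001 -0.011 -0.003] mm [-14.3  -1.2  20. ] deg 0.7
```

apply_moves(
  steps=[
    [0, -0.01, 0, 0, -1, 7, -0.2],
    [0, -0.01, 0, -1, -1, 14, -0.2],
    [0, -0.01, 0, -1, -1, 19, -0.2],
    [0, -0.01, 0, -2, -1, 20, -0.2],
    [0, -0.01, 0, -3, -1, 22, -0.2],
    [0, -0.01, 0, -3, -1, 22, -0.2],
    [0, -0.01, 0, -3, -1, 22, -0.2],
  ],
)

```text
time: 6.57
ee_pos: [0.6187, -0.0322, 0.0465]
eef_rot: [0.947, -0.083, 0.309, 0.026]
ft_force: [2.0, -2.0, 4.8]
width: 0.0415
grip_force: 15.0
```

Run:
```python
from h import *
s=r.read_state(); print(s["joint_positions"],s["width"],s["grip_force"],s["ft_force"])
ex=np.array([np.cos(YS),np.sin(YS)]); p=np.array([.6018,-.0292])-.005*ex
for d,z in((.010,.061),(.005,.058),(0,.056)): goto([*(p+d*ex),z],YS,36)
c=cam("scene"); P=cloud(c)
from m import blobs
a=c["pixels"][165:255,190:310]; cv2.imwrite("pics/s3.png",cv2.resize(cv2.cvtColor(a,cv2.COLOR_RGB2BGR),None,fx=6,fy=6))
```

```text
[-0.65317607  0.21553343  0.57342029  2.24879548  0.52025806  0.11846804
 -2.37075964] 0.04153720531805438 14.999517920950893 [ 1.99796342 -1.98358855  4.8412626 ]
t6.57 rv [ 0.001 -0.003 -0.003] mm [-1.3 -0.1  0.1] deg 0.3
t6.57 rv [ 0.001 -0.003 -0.003] mm [-7.2 -0.1 -0.4] deg 0.3
t6.57 rv [ 0.001 -0.003 -0.003] mm [-12.4  -0.1  -1.8] deg 0.3
```

View pics/s3.png

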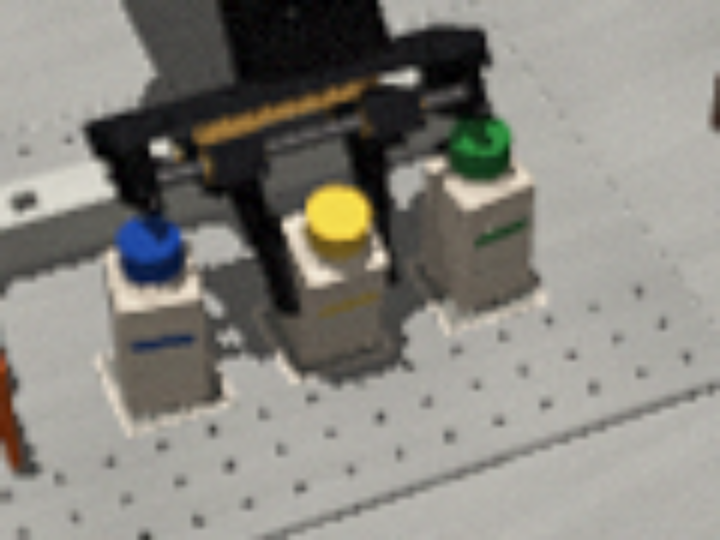

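Base edge has touched the plate (about 5 N), the bottle leaning slightly with its cap away from the robot, within the middle square. Now a light grip and an arc back over that edge.

apply_moves(
  steps=[
    [0, 0, 0, -1, 0, 0, -0.2],
    [0, 0, 0, -3, 0, 0, -0.2],
    [0, 0, 0, -5, 0, 0, -0.2],
    [0, 0, 0, -7, 0, 0, -0.2],
    [0, 0, 0, -9, 0, -1, -0.2],
    [0, 0, 0, -11, 0, -1, -0.2],
    [0, 0, 0, -12, 0, -1, -0.2],
    [0, 0, 0, -12, 0, -1, -0.2],
    [0, 0, 0, -12, 0, -1, -0.2],
  ],
  force=4,
)

```text
time: 7.37
ee_pos: [0.6067, -0.0298, 0.0385]
eef_rot: [0.948, -0.082, 0.308, 0.027]
ft_force: [-0.4, -0.8, -0.5]
width: 0.0416
grip_force: 4.0
```

Run:
```python
from h import *
s=r.read_state(); print(s["joint_positions"],s["width"],s["grip_force"],s["ft_force"])
ex=np.array([np.cos(YS),np.sin(YS)]); p=np.array([.6018,-.0292])-.005*ex
goto([*p,.056],YS,36)
c=cam("scene"); P=cloud(c)
from m import blobs
for k,lo,hi in(("yellow",(20,120,100),(32,255,255)),("blue",(105,120,60),(128,255,255)),("green",(50,100,40),(85,255,255))):
    m=blobs(c,lo,hi,(140,150,320,275))[0][0]; q=P[m]; print(k,np.median(q,0).round(4),np.percentile(q,[3,97],0).round(3).tolist())
```

```text
[-0.72148119  0.21768793  0.63580333  2.27985893  0.55925139  0.09754518
 -2.42177647] 0.04163020798910045 3.9997957816376584 [-0.39203752 -0.77664251 -0.54168133]
t7.37 rv [ 0.001  0.    -0.001] mm [ 2.3  0.3 -1. ] deg 0.1
yellow [ 0.6048 -0.0299  0.1059] [[0.514, -0.043, 0.027], [0.617, 0.02, 0.11]]
blue [ 0.5919 -0.1168  0.1064] [[0.573, -0.129, 0.093], [0.604, -0.101, 0.11]]
green [0.6183 0.0535 0.1062] [[0.602, 0.041, 0.094], [0.629, 0.068, 0.109]]
```

The yellow cap top is level with its neighbours (0.106 m) and at place1, so the bottle is upright. I'll release it and retreat upward.

apply_moves(
  steps=[
    [0, 0, 0, 0, 0, 0, 0.1],
    [0, 0, 0, 0, 0, 0, 0.3],
    [0, 0, 0, 0, 0, 0, 0.4],
    [0, 0, 0, 0, 0, 0, 0.4],
    [0, 0, 0, 0, 0, -3, 0.4],
    [0, 0, 0, 3, 0, -12, 0.4],
    [0, 0, 0, 9, 0, -24, 0.4],
    [0, 0, 0, 18, 0, -40, 0.4],
    [0, 0, 0, 32, 0, -60, 0.4],
    [0, 0, 0, 48, 0, -84, 0.4],
    [0, 0, 0, 65, 0, -110, 0.4],
    [0, -0.1, 0, 80, 0, -130, 0.4],
    [0, -0.2, 0, 85, 0, -135, 0.4],
    [0, -0.3, 0, 90, 0, -140, 0.4],
  ],
)

```text
time: 8.58
ee_pos: [0.5981, -0.0265, 0.2086]
eef_rot: [0.983, -0.084, 0.163, 0.01]
ft_force: [0.1, -2.1, -0.4]
width: 0.0608
grip_force: 0.0
```

Run:
```python
from h import *
from m import blobs
s=r.read_state(); print(s["joint_positions"],s["width"],s["ft_force"])
c=cam("scene"); P=cloud(c)
for k,lo,hi in(("yellow",(20,120,100),(32,255,255)),("blue",(105,120,60),(128,255,255)),("green",(50,100,40),(85,255,255)),("red",(0,170,90),(4,255,255))):
    m=blobs(c,lo,hi,(140,150,320,275))[0][0]; q=P[m]; print(k,np.median(q,0).round(4),np.percentile(q,[3,97],0).round(3).tolist())
a=c["pixels"][140:290,130:330]; cv2.imwrite("pics/s4.png",cv2.resize(cv2.cvtColor(a,cv2.COLOR_RGB2BGR),None,fx=4,fy=4))
goto([.4645,-.178,.20],YS,0); goto([.54,-.10,.22],YS,0)
```

```text
[-0.84517232  0.02614091  0.79624044  1.89683742  0.0570104   0.90578214
 -1.82138764] 0.060830995454639936 [ 0.05419755 -2.1390187  -0.39816445]
yellow [ 0.6058 -0.0301  0.1059] [[0.515, -0.043, 0.027], [0.617, 0.022, 0.11]]
blue [ 0.5922 -0.1161  0.1063] [[0.575, -0.128, 0.092], [0.603, -0.101, 0.109]]
green [0.6186 0.0526 0.1061] [[0.603, 0.041, 0.094], [0.628, 0.067, 0.11]]
red [ 0.4676 -0.1786  0.1068] [[0.455, -0.191, 0.102], [0.478, -0.168, 0.111]]
t8.63 rv [-0.007 -0.323  0.001] mm [-111.7  173.3   -8.2] deg 18.5
t8.63 rv [-0.007 -0.323  0.001] mm [-47.4  83.6  -7.1] deg 18.5
```

View pics/s4.png

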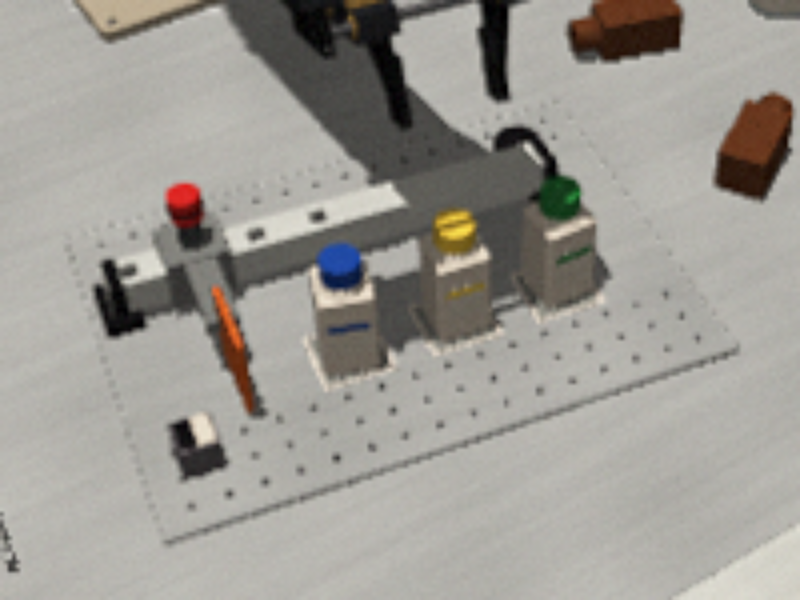

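All three bottles stand on their squares, with the yellow-capped one at (457,275) upright and released. Next the knob at (184,205).

apply_moves(
  steps=[
    [-0.002, -0.1, 0, -20, 30, -2, 0.2],
    [-0.004, -0.2, 0, -40, 60, -4, 0.2],
    [-0.007, -0.32, 0, -60, 90, -6, 0.2],
    [-0.007, -0.32, 0, -80, 120, -8, 0.2],
    [-0.007, -0.32, 0, -97, 148, -8, 0.2],
    [-0.007, -0.32, 0, -112, 173, -8, 0.2],
    [-0.007, -0.32, 0, -112, 173, -8, 0.2],
    [-0.007, -0.32, 0, -112, 173, -8, 0.2],
    [-0.007, -0.32, 0, -112, 173, -8, 0.2],
  ],
)

```text
time: 9.38
ee_pos: [0.4611, -0.1795, 0.1763]
eef_rot: [0.996, -0.087, 0.004, 0.004]
ft_force: [-0.6, -0.0, 0.3]
width: 0.0522
grip_force: 0.0
```

Run:
```python
from m import *
s=r.read_state(); print(s["joint_positions"],s["width"],s["ft_force"])
for n in("wrist","top"):
    c=cam(n); P=cloud(c); b=blobs(c,(0,170,70),(5,255,255),(190,140,360,275) if n=="top" else None)
    for m,a,ce in b:
        q=P[m]; t=q[abs(q[:,2]-np.percentile(q[:,2],90))<.004]; mm=(t.min(0)+t.max(0))/2; print(n,a,ce,np.median(t,0).round(4),mm.round(4))
    if n=="wrist": save(c,"w2")
goto([*KN,.15],YS,0); goto([*KN,.094],YS,0)
```

```text
[-0.6262654   0.06459571  0.94967404  1.90749723 -0.05121343  1.18674372
 -1.40381386] 0.0522407949769395 [-0.63299292 -0.03129312  0.28715347]
wrist 1991 [421.19286791 131.57709694] [ 0.481  -0.3781  0.025 ] [ 0.4808 -0.3784  0.0251]
t9.48 rv [ 0.007 -0.009 -0.001] mm [ 2.3 -1.8 45.5] deg 0.7
t9.48 rv [ 0.007 -0.009 -0.001] mm [  1.7  -2.2 101.5] deg 0.7
```

View pics/w2.png

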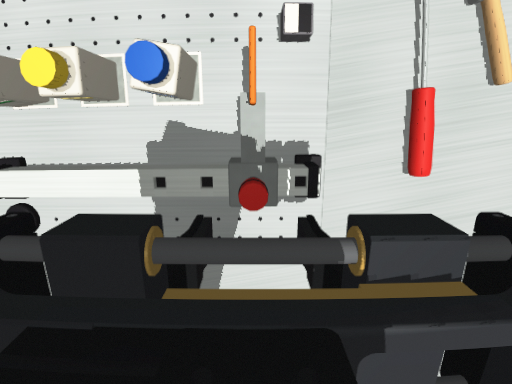

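The wrist view shows the red knob at (253,194), midway between the two fingers, with the next holes at (207,182) and (160,182).

Run:
```python
from m import *
c=cam("wrist"); P=cloud(c); m,a,ce=blobs(c,(0,150,50),(6,255,255),(225,170,285,220))[0]
q=P[m]; t=q[q[:,2]>.102]; print(a,len(t),((t.min(0)+t.max(0))/2).round(4),np.median(t,0).round(4),np.ptp(t,axis=0)); k=((t.min(0)+t.max(0))/2)[:2]
o=onplane(c,[[207,182],[160,182]],.046); print(o.round(4), np.linalg.norm(o[0]-o[1]),np.degrees(np.arctan2(*(o[1]-o[0])[[1,0]])))
goto([*k,.15],YS,0); goto([*k,.094],YS,0)
```

```text
730 654 [ 0.4895 -0.1794  0.2209] [ 0.4644 -0.1795  0.1065] [0.07552078 0.02485322 0.23779809]
[[ 0.4722 -0.1308  0.046 ]
 [ 0.481  -0.0814  0.046 ]] 0.0502115004414818 79.99050994400164
t9.53 rv [ 0.007 -0.009 -0.001] mm [27.1 -4.8 45.7] deg 0.7
t9.53 rv [ 0.007 -0.009 -0.001] mm [ 26.6  -5.2 101.7] deg 0.7
```

apply_moves(
  steps=[
    [0.007, -0.009, 0, 2, -1, 20, 0.2],
    [0.007, -0.009, 0, 2, -1, 45, 0.2],
    [0.007, -0.009, 0, 2, -1, 65, 0.2],
    [0.007, -0.009, 0, 2, -1, 82, 0.2],
    [0.007, -0.009, 0, 2, -1, 92, 0.2],
    [0.007, -0.009, 0, 2, -1, 99, 0.2],
    [0.007, -0.009, 0, 2, -1, 101, 0.2],
    [0.007, -0.009, 0, 2, -1, 101, 0.2],
    [0.007, -0.009, 0, 2, -1, 101, 0.2],
  ],
)

```text
time: 10.28
ee_pos: [0.4644, -0.1803, 0.0761]
eef_rot: [0.996, -0.087, 0.0, -0.0]
ft_force: [0.4, -0.3, 0.8]
width: 0.0518
grip_force: 0.0
```

Run:
```python
from h import *
s=r.read_state(); print(s["joint_positions"],s["width"],s["ft_force"]); goto([.4645,-.179,.094],YS,0)
```

```text
[-0.52850843  0.26920377  0.91422802  1.99662966 -0.25510356  0.99249143
 -1.23559197] 0.05182019771605866 [ 0.39304237 -0.25772352  0.76844315]
t10.28 rv [-0.    -0.001 -0.003] mm [-0.2 -1.3  1.1] deg 0.2
```

Close on the knob.

apply_moves(
  steps=[
    [0, 0, 0, 0, -1, 1, -0.1],
    [0, 0, 0, 0, -1, 1, -0.3],
    [0, 0, 0, 0, -1, 1, -0.6],
    [0, 0, 0, 0, -1, 1, -0.8],
    [0, 0, 0, 0, -1, 1, -0.8],
    [0, 0, 0, 0, -1, 1, -0.8],
    [0, 0, 0, 0, -1, 1, -0.8],
  ],
  force=30,
)

```text
time: 10.87
ee_pos: [0.4642, -0.1792, 0.0745]
eef_rot: [0.996, -0.087, 0.0, -0.0]
ft_force: [0.0, -0.6, 2.2]
width: 0.0251
grip_force: 30.0
```

apply_moves(
  steps=[
    [0, 0, 0, 0, 0, -3, -0.8],
    [0, 0, 0, 0, 0, -6, -0.8],
    [0, 0, 0, 0, 0, -9, -0.8],
    [0, 0, 0, 0, 0, -12, -0.8],
    [0, 0, 0, 0, 0, -12, -0.8],
    [0, 0, 0, 0, 0, -12, -0.8],
    [0, 0, 0, 0, 0, -12, -0.8],
  ],
)

```text
time: 11.45
ee_pos: [0.464, -0.1792, 0.0863]
eef_rot: [0.996, -0.087, -0.0, -0.0]
ft_force: [2.2, -1.4, -7.2]
width: 0.0253
grip_force: 30.0
```

apply_moves(
  steps=[
    [0, 0, 0, 0, -4, 0, -0.8],
    [0, 0, 0, 0, -9, 0, -0.8],
    [0, 0, 0, 0, -15, 0, -0.8],
    [0, 0, 0, 0, -21, 0, -0.8],
    [0, 0, 0, 0, -27, 0, -0.8],
    [0, 0, 0, 0, -33, 0, -0.8],
    [0, 0, 0, 0, -39, 0, -0.8],
    [0, 0, 0, 0, -44, 0, -0.8],
    [0, 0, 0, 0, -48, 0, -0.8],
    [0, 0, 0, 0, -50, 0, -0.8],
    [0, 0, 0, 0, -50, 0, -0.8],
    [0, 0, 0, 0, -50, 0, -0.8],
    [0, 0, 0, 0, -50, 0, -0.8],
  ],
)

```text
time: 12.53
ee_pos: [0.4726, -0.1294, 0.0863]
eef_rot: [0.996, -0.087, -0.0, -0.001]
ft_force: [2.5, 1.4, -6.8]
width: 0.0251
grip_force: 30.0
```

Run:
```python
from h import *
s=r.read_state(); print(s["ee_pos"],s["ft_force"],s["width"])
d=np.array(s["ee_pos"])-[.464,-.1792,.0863]; a=np.radians(-9.9); print("along",d[:2]@[-np.sin(a),np.cos(a)],"across",d[:2]@[np.cos(a),np.sin(a)])
```

```text
[ 0.47261742 -0.12940717  0.08632505] [ 2.46044773  1.38027875 -6.76784436] 0.02508148302983557
along 0.050532969097340195 across -7.173911900098203e-05
```

Moved 50.5 mm, within the pin's play. Lower 12 mm.

apply_moves(
  steps=[
    [0, 0, 0, 0, 0.5, 2, -0.8],
    [0, 0, 0, 0, 0.5, 4, -0.8],
    [0, 0, 0, 0, 0.5, 6, -0.8],
    [0, 0, 0, 0, 0.5, 8, -0.8],
    [0, 0, 0, 0, 0.5, 10, -0.8],
    [0, 0, 0, 0, 0.5, 12, -0.8],
    [0, 0, 0, 0, 0.5, 12, -0.8],
    [0, 0, 0, 0, 0.5, 12, -0.8],
    [0, 0, 0, 0, 0.5, 12, -0.8],
  ],
)

```text
time: 13.28
ee_pos: [0.4726, -0.1305, 0.0746]
eef_rot: [0.996, -0.087, -0.0, -0.0]
ft_force: [-2.4, 2.4, 2.0]
width: 0.0251
grip_force: 30.0
```

Run:
```python
from m import *
s=r.read_state(); print(s["ee_pos"],s["ft_force"],s["width"])
d=np.array(s["ee_pos"])-[.4642,-.1792,.0745]; a=np.radians(-9.9); print("along",d[:2]@[-np.sin(a),np.cos(a)],"dz",d[2])
c=cam("scene"); save(c,"s5"); P=cloud(c)
for k,lo,hi in(("yellow",(20,120,100),(32,255,255)),("blue",(105,120,60),(128,255,255)),("green",(50,100,40),(85,255,255)),("red",(0,170,90),(4,255,255)),("orange",(5,150,80),(18,255,255))):
    m=blobs(c,lo,hi,(140,150,320,275))[0][0]; q=P[m]; print(k,np.median(q,0).round(4),np.percentile(q,[3,97],0).round(3).tolist())
a=c["pixels"][140:290,130:330]; cv2.imwrite("pics/s5.png",cv2.resize(cv2.cvtColor(a,cv2.COLOR_RGB2BGR),None,fx=4,fy=4))
```

```text
[ 0.47260779 -0.13054742  0.07455556] [-2.35768192  2.37970781  2.00535407] 0.025145653543943713
along 0.04937365000798149 dz 5.556174940449243e-05
yellow [ 0.6055 -0.0298  0.1059] [[0.514, -0.043, 0.023], [0.616, 0.031, 0.11]]
blue [ 0.5926 -0.1166  0.1062] [[0.574, -0.128, 0.094], [0.603, -0.1, 0.109]]
green [0.6181 0.0538 0.1059] [[0.6, 0.041, 0.093], [0.63, 0.07, 0.109]]
red [ 0.4772 -0.1312  0.1071] [[0.464, -0.152, 0.102], [0.52, -0.12, 0.14]]
orange [ 0.5928 -0.1525  0.0628] [[0.55, -0.157, 0.023], [0.614, -0.135, 0.085]]
```

View pics/s5.png

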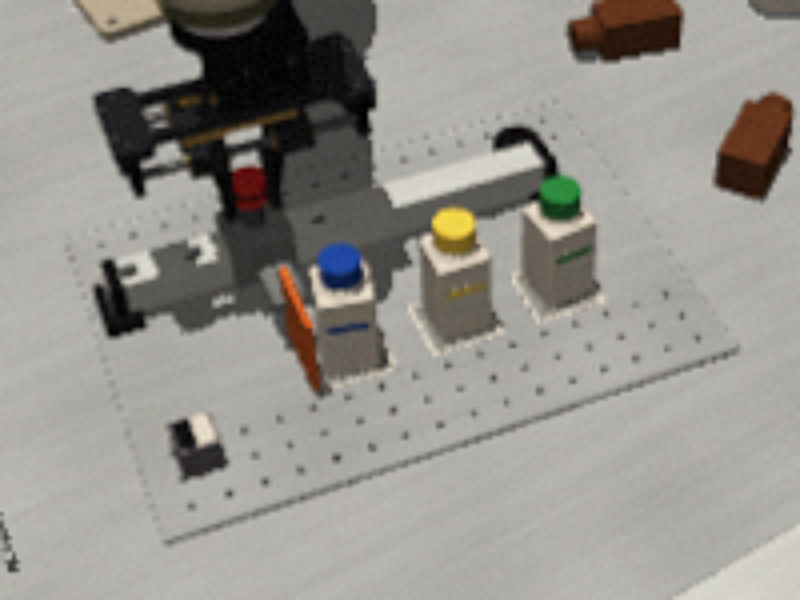

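The gate at (300,330) now stands one hole closer, beside the blue-capped bottle but not touching it. All three bottles are upright, and the knob at (248,188) is still gripped at its original height. A slight push down makes sure the pin is home.

apply_moves(
  steps=[
    [0, 0, 0, 0, 0, 0.7, -0.8],
    [0, 0, 0, 0, 0, 1, -0.8],
    [0, 0, 0, 0, 0, 1, -0.8],
    [0, 0, 0, 0, 0, 1, -0.8],
  ],
)

```text
time: 13.67
ee_pos: [0.4728, -0.1306, 0.0743]
eef_rot: [0.996, -0.087, -0.0, -0.001]
ft_force: [-8.2, 3.6, 15.7]
width: 0.0249
grip_force: 30.0
```

```bash
python3 -c "
from bench import r
s=r.read_state(); print(s['ee_pos'],s['ft_force'],s['width'],s['time'])
if abs(s['ee_pos'][2]-.0744)<.0012 and abs(s['ft_force'][2])<25: print(r.close_job())"
```

```text
[ 0.47280534 -0.13060778  0.07430394] [-8.20870161  3.58982704 15.66888124] 0.024880055458074462 13.6667
the job is handed in; nothing more can be done
None
```

The job is handed in at 13.7 s: the yellow-capped bottle stands released on its square, the gate section is one hole (about 50 mm) closer to the bottles with the pin fully down, the red knob is still gripped, and the two standing bottles have not moved.

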